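Put the feeding spoon away in the box with the folding lid stay

ROBOT

A 7-joint arm with a two-finger parallel gripper is mounted at the origin on the work surface. World frame = base frame: x ahead of the robot, y to its left, z up, the work surface at z = 0. Lengths are in mm, angles in rad, forces in N, time in s.
With the tool pointing down it reaches from about 400 to 900 mm from the base axis. Payload 5.6 kg.
Tool frame: the origin (TCP) lies midway between the tips of the shut fingers; the grasp point (between the pads) lies 19 mm behind it; z points along the fingers, y is the line along which they close (so a half turn about z gives the same grasp; the last joint's range is limited). The gripper opens to 92 mm and grips with 3 to 60 N. Pads are 20 mm wide; open, the fingers measure 128 mm over their backs; the gripper's body (75 mm by 189 mm) begins 69 mm behind the grasp point.
Start: joints at [1.259, 0.468, -0.012, 1.603, 0.006, 1.071, -0.056], TCP at [172.581, -626.678, 214.592] pointing down, gripper open.
Joint ranges: [-2.53, 2.53], [-0.31, 2.02], [-1.57, 1.55], [0.28, 2.44], [-1.29, 4.43], [0.15, 1.84], [-2.92, 2.92]. Speed limits (rad/s): [2.57, 2.57, 3.14, 3.14, 3.14, 3.14, 3.14].

INTERFACE

Orientations are given as a rotation vector (axis times angle).
In Python, from cell import robot, grip, kin, viewer gives the robot as it stands. Calls block until the motion is done:
- robot.movep(position, orientation): joint-space move of the TCP to a pose.
- robot.servo_line(position, feed=150, rotation=None): straight line of the TCP; rotation=None keeps the orientation; feed is the mean speed in mm/s.
- robot.goto_joints(angles): joint-space move.
- grip(opening, newtons=None): opening from 0.0 (shut) to 1.0 (fully open); newtons is the grip in N (None keeps the last); returns when the fingers have stopped.
- robot.hold(seconds).
- kin.ik(position, orientation): joint angles nearest the present ones, or None.
- robot.observe(): the state.
- viewer.read_camera(name): name is "scene" or "top" or "wrist"; returns the picture (420x560x3 uint8, red, green, blue); there is no depth.
- viewer.camera_info(name): a dict with "camera_matrix" (3x3 intrinsics, pixels), "k1" (the pictures are not rectified: a ray, as slopes to the right and down, at radius r is drawn at 1 + k1 r^2 times it, then the intrinsics apply), "R" (3x3) and "t" (3): a world point X has camera coordinates R X + t. Camera axes: x right, y down, z forward; pixel columns grow to the right and rows downward; lengths in mm; the calibration is good to about 2 mm. A picture is of the moment at which its call begins: read the wrist's pose just before it. camera_info takes no time and is no camera call; for the wrist camera it gives the pose at the moment of the call.
A pose or a line that the arm cannot do raises robot.IKError and nothing moves.
- robot.job_done(): hands the job in; it is judged then, once.
Trained networks look in the newest picture that a camera, given by its name, has taken for a name from the list of things; names that differ only in an ending like _2 or _b are one class to them, and where a whole thing is asked for, a point or a joint stands for the part that bears it (a point fixed in the world has none). Each returns a list of dicts, best first, with "confidence" (0 to 1); they miss things now and then, are a little off and sometimes report something else, mostly with a low value. They report only what shows in the picture. A call takes as long as a camera call.
- viewer.silhouettes(name, camera): "mask" (420x560 bool, what is visible of it).
- viewer.pinpoint(name, camera): "at" ([x, y, z] in mm, in the coordinates of the camera as it stood for that picture, good to about 4 mm: a listed point, or the origin of a listed thing).
The state is a dict: "t": time; "joints": joint angles; "joint_velocities": joint speeds; "joint_torque": joint torques, N m; "tcp_pos": TCP position; "tcp_rot": TCP orientation; "contact_force": force on the tool from outside, world axes, zero at the start; "wrist_torque": the same for the moment, N m; "grip_width": opening from 0.0 (shut) to 1.0 (fully open); "grip_force": force on a finger pad.
Only numpy, scipy, OpenCV 4.12 (cv2) and the standard library are available. Lean on these libraries where they do the work, as an engineer would, in place of code of your own. Each camera call takes 0.05 s, during which the arm holds its last target. There are 200 camera calls.

TASK

Raise the bamboo box's lid by its bar until the folding stay at its side locks and let the lid rest on it, then lay the red spoon inside without dropping it. Then unlock the stay by pushing its knee back through straight (the lid lifts slightly as it passes) and let the lid down gently until it is fully shut, without forcing the lid or the stay and without disturbing the bowl, the jar or the spoon stand.

Things in the scene. Friction and masses are not known exactly. Their poses are not given: they have to be found in the camera images.
- box: Open bamboo box fixed to the board, outside 180 (x) x 240 (y) x 85 (z) mm, walls and floor 8 mm. Origin: centre of its underside; x points away from its front (the bar side) to the hinge side, y along the hinge, z up. A folding steel stay is mounted outside its -y side.
- lid (a joint): Angle of the lid in rad: 0 shut, growing as the front edge rises; the stay stops it somewhere from 1.15 to 1.35, unmarked and different in every start; let go there it settles some 5 mm lower at the bar, locked. The lid (180 x 240 x 12 mm, about 0.5 kg) has a damped hinge: let go unlocked, it sinks shut by itself in a few seconds.
- lid_hinge (a point): Middle of the lid's hinge axis (along the box's y), at the top of the far (+x) wall: box frame (90, 0, 85) mm.
- lid_bar (a point): Centre of the round dark steel grip bar, 12 mm diameter, 80 mm long along y, between two arms 45 mm in front of the lid's front edge, in the lid's plane; 225 mm from the hinge axis and, with the lid shut, 6 mm higher than it. The bar is a sleeve that turns freely on its axle, so a gripper can hold it and keep its own direction as the lid rises.
- stay_upper (a joint): Knee angle of the stay in rad: about 0 folded (lid shut), 2.67 with its two 80 mm links in line, 2.97 at the stop. Above 2.67 the knee is past straight, towards the robot and up: the lid's weight locks it; folded back below about 1.8 the lid sinks of itself. A weak spring urges it to the stop, but it passes over only once the lid is raised to a firm stop.
- bush (a joint): Give in m of the rubber-bushed upper pivot of the stay on the lid's -y edge, 110 mm from the hinge axis: 0 unloaded, negative when the raised lid pulls the stay taut, positive when it is pressed down on the lock; about 1 mm for 17 N along the lid's path at the bar. More than 1 mm either way spoils the stay.
- knee_pin (a point): Red push pin on the stay's knee, 14 mm diameter, along y; the middle of its free part, which reaches 20 mm to either side. It moves on an 80 mm circle about the stay's foot on the box's -y side (box frame x -7 to -37, z 53 to 58 mm, set differently each start). Unlocking takes a few newtons towards the hinge and down; the lid rises some 5 mm at the bar, then sinks.
- spoon: Loose red plastic toddler spoon lying on the board, about 30 g, 126 mm long. Origin on its underside; x runs to the bowl end. Handle 14 mm wide, 12 mm high, from x = -70 to +25 mm; round bowl end of 32 mm diameter, 10 mm high, centred at x = 40 mm.
- bowl: White ceramic bowl with ducks, 116 mm wide, 50 mm high, bystander; origin under its centre.
- jar: Closed pink snack jar, 72 mm wide, 100 mm high, bystander; origin under its centre.
- stand: Steel clamp spoon stand with three spoons (blue, green, yellow) fanned upright, foot 90 mm wide, about 170 mm high, bystander; origin under its foot.

How it is judged (in metres and radians):
On the way, in this order (a step that is already met when the one before it is completed fails the run):
1. the lid rests raised on its locked stay, with the fingers off the box (value of joint stay_upper above 2.85 rad and value of joint lid above 1 rad and contact force between the fingers and box below 0.3 N), for 0.2 s.
2. the spoon lies let go inside the box while the lid is still locked (value of joint stay_upper above 2.85 rad and x of spoon in the frame of box between -0.085 and 0.085 m and y of spoon in the frame of box between -0.115 and 0.115 m and z of spoon in the frame of box below 0.03 m and contact force between the fingers and spoon below 0.05 N), for 0.2 s.
At the end, for the whole second after the job is handed in: The lid is shut (within 0.03 rad, some 7 mm at the bar) and still, with the stay folded (knee under 0.6 rad), and the red spoon lies inside the box, at rest on its floor (value of joint lid below 0.03 rad and velocity of joint lid above -0.05 rad/s and value of joint stay_upper below 0.6 rad and x of spoon in the frame of box between -0.085 and 0.085 m and y of spoon in the frame of box between -0.115 and 0.115 m and z of spoon in the frame of box below 0.03 m and linear speed of spoon below 0.03 m/s); the robot touches nothing.
It fails at once if the stay is overstrained: its upper pivot gives over 1 mm (some 17 N at the bar against the stop or the lock) (value of joint bush below -0.001 m or value of joint bush above 0.001 m).
It fails at once if the arm or the gripper's body knocks the box, lid or stay with more than 25 N (contact force between the arm and box above 25 N).
It fails at once if the lid falls or is swung down faster than 1.5 rad/s (velocity of joint lid below -1.5 rad/s).
It fails at once if the spoon is dropped (over 1.1 m/s while not held) (linear speed of spoon above 1.1 m/s and contact force between the fingers and spoon below 0.05 N).
It fails at once if the bowl, jar or stand is moved more than 15 mm or tipped (distance of any of bowl, jar, stand from where it was at the start of the episode above 0.015 m or angle between any of bowl, jar, stand's own z axis and vertical above 0.3 rad).
It also fails if it takes over 72 s, if anything falls off the work surface, if the arm or the gripper's body presses on something with over 40 N, if the wrist force passes 120 N, or if a joint passes its speed limit or range.

## Working session

There is one attempt and no reset: what is moved stays moved. The work goes in short steps, each a Python script; the robot and the scene stay as the last script left them, time stands still between calls to the robot, and variables do not carry over. Pictures are saved under pics/ and viewed, at most 10 in all, crops included, and the job is handed in when it is done.

```bash
ls; mkdir -p pics
cat > h.py <<'E'
import numpy as np, cv2
from cell import robot, grip, kin, viewer
from scipy.spatial.transform import Rotation as Ro
def save(c,n):
    im=viewer.read_camera(c); cv2.imwrite(f'pics/{n}.png',im[:,:,::-1]); return im
def pin(name,c):
    i=viewer.camera_info(c); R=np.array(i['R']);t=np.array(i['t'])
    return [(np.round(R.T@(np.array(d['at'])-t),1),round(d['confidence'],2)) for d in viewer.pinpoint(name,c)[:3]]
def proj(X,c,i=None):
    i=i or viewer.camera_info(c); p=np.array(i['R'])@np.array(X,float)+np.array(i['t']); s=p[:2]/p[2]
    s=s*(1+i['k1']*(s@s)); K=np.array(i['camera_matrix']); return K[:2,:2]@s+K[:2,2]
def rv(M): return Ro.from_matrix(np.array(M)).as_rotvec()
E
python3 - <<'E'
from h import *
o=robot.observe(); print({k:np.round(v,3) for k,v in o.items()})
for c in('scene','top'):
    save(c,c+'0')
    for n in('box','lid_hinge','lid_bar','knee_pin','spoon','bowl','jar','stand'): print(c,n,pin(n,c))
    i=viewer.camera_info(c); print(-np.array(i['R']).T@np.array(i['t']))
a=cv2.imread('pics/scene0.png');b=cv2.imread('pics/top0.png')
cv2.imwrite('pics/both0.png',cv2.resize(np.vstack([a,b]),(400*1,600)))
E
```

```text
pics
{'t': np.float64(0.0), 'joints': array([ 1.259,  0.468, -0.012,  1.604,  0.006,  1.071, -0.056]), 'joint_velocities': array([ 0.001, -0.002, -0.001, -0.003,  0.   , -0.   ,  0.001]), 'joint_torque': array([ 0.0000e+00, -5.2057e+01, -1.3000e-02, -2.4375e+01, -5.7000e-02,
        1.7000e-02,  0.0000e+00]), 'tcp_pos': array([ 172.355, -626.105,  213.617]), 'tcp_rot': array([-3.112e+00, -4.200e-01,  1.000e-03]), 'contact_force': array([-0.638,  0.218,  0.475]), 'wrist_torque': array([-0.031, -0.01 , -0.025]), 'grip_force': np.float64(0.0), 'grip_width': np.float64(0.997)}
scene box [(array([ 6.16e+02, -1.70e+00,  6.00e-01]), 0.77)]
scene lid_hinge [(array([705.5, -18.4,  82.8]), 0.74)]
scene lid_bar [(array([701.8, -21.8,  81.9]), 0.52), (array([713.7, 285.8,   7.6]), 0.51)]
scene knee_pin [(array([ 635.9, -171.8,   52.9]), 0.67)]
scene spoon [(array([481.5, 326.2,  -0.9]), 0.72)]
scene bowl [(array([ 522.6, -383.4,    4. ]), 0.91)]
scene jar [(array([715.4, 285.3,   3.1]), 0.92)]
scene stand [(array([ 734. , -313.3,    4.1]), 0.63)]
[1137.85361556  565.7719762  1138.97533871]
top box [(array([614.4,  -3.6,   2.2]), 0.67)]
top lid_hinge [(array([707. , -14.6,  83.9]), 0.91)]
top lid_bar [(array([481.4,  24.7,  91. ]), 0.88), (array([ 635. , -177.9,   51.7]), 0.46)]
top knee_pin [(array([ 638.8, -178.4,   53.2]), 0.73)]
top spoon [(array([478.5, 328.6,  -2.5]), 0.56)]
top bowl [(array([ 530.1, -382.1,   -2.3]), 0.96)]
top jar [(array([711.6, 285.2,   0.9]), 0.78)]
top stand [(array([ 736.5, -306.4,   -5.7]), 0.88)]
[ 406.91351576   -9.8389245  1412.49477647]
```

View pics/scene0.png

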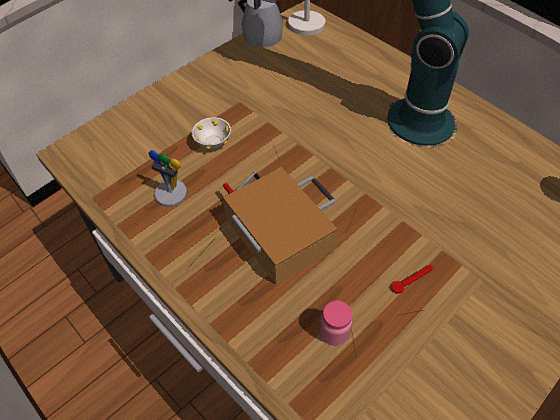

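View pics/top0.png

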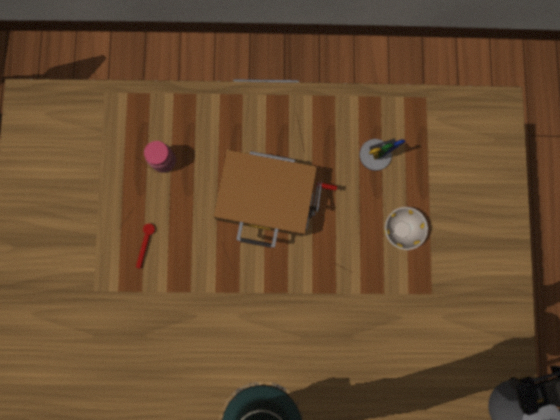

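The scene view shows the box mid-board with the bar towards the robot (~320,190) and the red knee pin at (228,188). The top view shows the lid (215-317, 150-235), the spoon (139,267)→(150,230) with its bowl end away from the robot, and clear space above the box. This matches the network output.

```bash
cat >> h.py <<'E'
def plane(c,uv,z,i=None):
    i=i or viewer.camera_info(c);K=np.array(i['camera_matrix']);R=np.array(i['R']);t=np.array(i['t'])
    d=np.linalg.inv(K)@np.array([uv[0],uv[1],1.]);s=d[:2].copy();q=s.copy()
    for _ in range(20): q=s/(1+i['k1']*(q@q))
    r=R.T@np.array([q[0],q[1],1]);C=-R.T@t; return C+r*(z-C[2])/r[2]
def down(yaw,sgn=1):  # tool y along direction yaw
    y=sgn*np.array([np.cos(yaw),np.sin(yaw),0]);z=np.array([0,0,-1.]);return rv(np.c_[np.cross(y,z),y,z])
def maskpts(n,c,z):
    i=viewer.camera_info(c);m=viewer.silhouettes(n,c)[0]['mask'];v,u=np.nonzero(m)
    return np.array([plane(c,(a,b),z,i)[:2] for a,b in zip(u,v)])
E
python3 - <<'E'
from h import *
viewer.read_camera('top')
P=maskpts('lid','top',97)
r=cv2.minAreaRect(P.astype(np.float32));print('lid',r,len(P))
S=maskpts('spoon','top',8);c=S.mean(0);w,V=np.linalg.eigh(np.cov((S-c).T));v=V[:,1]*np.sign(V[0,1]);p=(S-c)@v
print('spoon',c,np.arctan2(v[1],v[0]),p.min(),p.max(), c+v*(p.min()), c+v*p.max())
yaw=-0.178
for s in(1,-1):
    for X in([481,25,250],[481,25,80],[640,0,290]):
        q=kin.ik(X,down(yaw,s)); print(s,X,None if q is None else np.round(q,2))
E
```

```text
lid ((588.2206420898438, -6.7868194580078125), (258.1032409667969, 231.96218872070312), 80.59878540039062) 6493
spoon [480.00355302 326.24311368] -0.23139167800163052 -70.70501859547788 56.02203186321849 [411.18295178 342.45806051] [534.53249582 313.39545044]
1 [481, 25, 250] [ 0.6   0.24 -0.82  1.92  0.2   1.06 -0.48]
1 [481, 25, 80] [ 0.46  0.5  -0.7   2.07  0.48  0.73 -0.73]
1 [640, 0, 290] [ 0.44  0.49 -0.7   1.51  0.32  1.26 -0.48]
-1 [481, 25, 250] [ 0.92  0.44 -1.29  1.91  0.47  1.15  2.42]
-1 [481, 25, 80] [ 0.84  0.9  -1.33  2.06  1.03  1.1   1.97]
-1 [640, 0, 290] [ 0.73  0.78 -1.32  1.49  0.75  1.46  2.36]
```

Run:
```python
from h import *
yaw=-0.17
robot.movep([465,27,300],down(yaw)); grip(0.35,10)
robot.hold(0.3)
save('wrist','w1')
for n in('lid_bar','lid_hinge','knee_pin','box'): print(n,pin(n,'wrist'))
print('C',-np.array(viewer.camera_info('wrist')['R']).T@np.array(viewer.camera_info('wrist')['t']))
for l in robot.observe().items(): print(l[0],np.round(l[1],2)) if l[0] in('t','joints','tcp_pos','contact_force','grip_width') else 0
print(proj([481,25,91],'wrist'))
```

```text
lid_bar [(array([483.6,  17.4,  90.9]), 0.57)]
lid_hinge [(array([698.4, -15.2,  83.7]), 0.94)]
knee_pin [(array([483.1,  15.3,  90.4]), 0.45)]
box [(array([ 6.174e+02, -6.500e+00,  1.000e-01]), 0.91)]
C [477.18982846  97.27226909 469.47220811]
t 5.12
joints [ 0.66  0.15 -0.85  1.89  0.12  1.16 -0.41]
tcp_pos [465.    26.99 299.99]
contact_force [-0.21 -1.19 -0.43]
grip_width 0.35
[296.0843796  188.00440879]
```

View pics/w1.png

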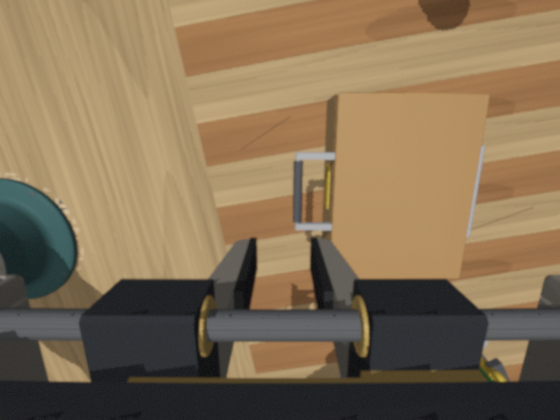

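The wrist picture shows the bar from (298,160) to (297,224), centred at about (297,192). The lid's near corners are at about (337,94) and (332,275), and its far corners at (487,96) and (463,278). The fingers are in view at the bottom.

Run:
```python
from h import *
for uv,z in(((298,160),97),((297,224),97),((297.5,192),94),((338,93),97),((487,96),97),((463,278),97),((332,276),97)): print(uv,np.round(plane('wrist',uv,z),1))
im=cv2.imread('pics/w1.png').astype(int)
for r in(172,182,192,202,212): print(r,im[r,288:308].sum(1))
for yaw in(-.17,-.13): print(down(yaw))
```

```text
(298, 160) [488.8  60.2  97. ]
(297, 224) [474.6 -20.8  97. ]
(297.5, 192) [481.9  20.2  94. ]
(338, 93) [546.9 128.9  97. ]
(487, 96) [719.6  96.9  97. ]
(463, 278) [ 686.9 -135.9   97. ]
(332, 276) [ 509.9 -102.1   97. ]
172 [450 451 449 442 413 352 281 247 268 270 267 263 246 253 315 395 440 451
 449 450]
182 [468 467 469 454 411 333 263 258 265 267 267 253 243 267 358 434 455 459
 450 422]
192 [461 461 458 450 407 335 273 259 269 275 264 250 235 261 342 405 417 390
 338 275]
202 [371 369 364 359 325 270 250 259 265 266 256 243 231 250 305 351 362 341
 295 250]
212 [361 359 355 347 324 274 252 263 268 268 251 237 230 262 311 346 347 313
 260 228]
[2.40201658 2.02482611 0.        ]
[2.36104237 2.07245829 0.        ]
```

```bash
cat >> h.py <<'E'
YAW=-0.172; BX=np.array([np.cos(YAW),np.sin(YAW),0]); BY=np.array([-np.sin(YAW),np.cos(YAW),0]); Z=np.array([0,0,1.])
def F(n=3):
    f=[]
    for _ in range(n): f.append(robot.observe()['contact_force']); robot.hold(0.02)
    return np.mean(f,0)
E
python3 - <<'E'
from h import *
B=np.array([482,20.5,0])
robot.movep([B[0],B[1],150],down(YAW)); robot.hold(.3); f0=F(5); print('f0',f0)
robot.servo_line([B[0],B[1],76],feed=80); robot.hold(.2); print('down',F()-f0)
grip(0,6); robot.hold(.2); o=robot.observe(); f=F(); print('grip',o['grip_width'],o['grip_force'],f-f0)
print((f-f0)@BX,(f-f0)@BY)
np.save('f0.npy',f0)
i=viewer.camera_info('wrist');save('wrist','w2'); print(o['t'],proj([B[0],B[1],91],'wrist',i))
E
```

```text
f0 [ 0.08102514 -0.05866843 -0.06762126]
down [ 0.01087258 -0.07018315  0.282751  ]
grip 0.1253869305140463 6.000514179468155 [ 1.65690091 -0.41029634 -0.64804634]
1.7026759185127158 -0.12065832863619678
8.1167 [282.75305493 263.08137695]
```

View pics/w2.png

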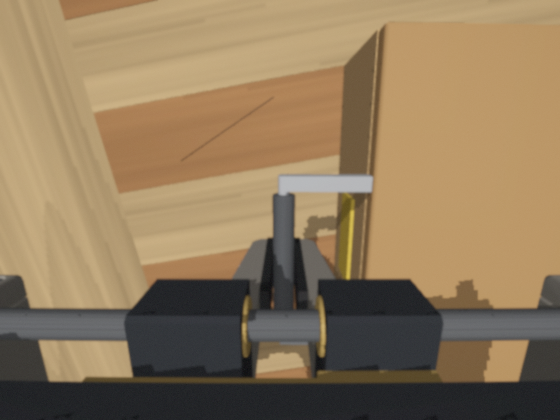

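The bar (x≈283) is held between both fingers at about (283,270), and the 11.5 mm width confirms it. Now I'll raise it.

```bash
cat > raise.py <<'E'
from h import *
f0=np.load('f0.npy')
grip(0,15)
p=robot.observe()['tcp_pos']; a0=0.0267; R=225.08
C=p-R*(-np.cos(a0)*BX+np.sin(a0)*Z)   # hinge axis point shifted to TCP
off=0.;a=0.;log=[]
while a<1.37:
    a+=0.03 if a<1.06 else 0.0022
    er=-np.cos(a+a0)*BX+np.sin(a+a0)*Z; et=np.sin(a+a0)*BX+np.cos(a+a0)*Z
    robot.servo_line(C+(R+off)*er,feed=60 if a<1.06 else 12)
    f=(F(1) if a<1.06 else F(2))-f0; fr,ft=f@er,f@et
    off=np.clip(off+np.clip(0.1*fr,-.5,.5),-8,8)
    log.append((a,fr,ft,off,f@BY))
    if a>1.06 and ft<-8.5: break
    if abs(fr)>15 or ft<-12: print('ABORT');break
L=np.array(log); print(np.round(L[::5],2)); print(np.round(L[-8:],3))
robot.hold(.4); print('held',(F()-f0)@et, robot.observe()['t'])
np.savez('r.npz',C=C,a=a,R=R,off=off)
E
python3 raise.py
```

```text
[[ 0.03 -2.21 -2.14 -0.22 -0.16]
 [ 0.18  1.94 -2.33 -0.04 -0.27]
 [ 0.33 -0.77 -2.5   0.11 -1.07]
 [ 0.48  0.03 -2.   -0.13 -1.73]
 [ 0.63  0.21 -2.    0.07 -2.88]
 [ 0.78  0.5  -1.38  0.08 -5.3 ]
 [ 0.93 -0.99 -1.65 -0.03 -5.58]
 [ 1.08 -0.65 -1.05  0.01 -5.06]
 [ 1.09  0.79 -0.63 -0.01 -5.49]
 [ 1.1  -0.29 -0.72 -0.08 -5.44]
 [ 1.11 -0.59 -0.46 -0.05 -5.18]
 [ 1.12  0.49 -0.96  0.   -5.96]
 [ 1.14  0.2  -1.14  0.03 -5.11]
 [ 1.15 -0.07 -0.65 -0.09 -5.06]
 [ 1.16  0.3  -0.72 -0.02 -5.27]
 [ 1.17  0.01 -0.2  -0.11 -6.2 ]
 [ 1.18 -0.03  0.29 -0.12 -5.74]
 [ 1.19 -0.97  0.33 -0.17 -5.37]
 [ 1.2   0.7  -1.58  0.04 -5.38]
 [ 1.21  0.66 -3.34  0.15 -5.13]
 [ 1.22 -0.27 -6.22  0.32 -5.84]]
[[ 1.216  0.624 -4.544  0.256 -5.252]
 [ 1.219  0.033 -4.958  0.26  -5.717]
 [ 1.221  0.847 -5.236  0.344 -5.421]
 [ 1.223 -0.274 -6.216  0.317 -5.837]
 [ 1.225  0.759 -6.727  0.393 -5.912]
 [ 1.227  0.245 -7.866  0.417 -6.194]
 [ 1.23   1.233 -8.     0.541 -5.704]
 [ 1.232  0.611 -8.797  0.602 -5.79 ]]
held -8.899639484795394 39.05
```

```bash
cat >> h.py <<'E'
BO=np.array([615,-2.6,0])
def box(x,y,z): return BO+x*BX+y*BY+z*Z
def tool(z,y): z=np.array(z)/np.linalg.norm(z); return rv(np.c_[np.cross(y,z),y,z])
SY=-0.231; SX=np.array([np.cos(SY),np.sin(SY),0]); SYv=np.array([-np.sin(SY),np.cos(SY),0])
SO=np.array([480,326.2,0]); TL=0.15
def rspoon(s): return tool(np.sin(TL)*SX-np.cos(TL)*Z, s*SYv)
def rplace(s): return tool(np.sin(TL)*BX-np.cos(TL)*Z, s*BY)
def rpush(s,t=0.3): return tool(np.sin(t)*BY-np.cos(t)*Z, s*BX)
GS=SO-28*SX
PL=box(-32,15,0)
E
python3 - <<'E'
from h import *
o=robot.observe(); print(o['t'],np.round(o['joints'],2))
for s in(1,-1):
    for n,X,r in(('sp hi',GS+125*Z,rspoon(s)),('sp lo',GS+5*Z,rspoon(s)),('pl hi',PL+125*Z,rplace(s)),('pl lo',PL+14*Z,rplace(s)),('pu',box(-40,-170,116),rpush(s)),('pu2',box(20,-170,70),rpush(s)),('pu hi',box(-40,-170,260),rpush(s))):
        q=kin.ik(X,r); print(s,n,None if q is None else np.round(q,2))
E
```

```text
39.05 [ 0.49  0.5  -0.76  1.53  0.35  1.26 -0.49]
1 sp hi [-0.06  0.58 -0.91  1.93  0.77  0.91 -0.04]
1 sp lo [-0.27  0.7  -0.63  1.99  0.9   0.68 -0.18]
1 pl hi [ 0.63  0.63 -0.98  1.91  0.79  0.86  0.66]
1 pl lo [ 0.5   0.76 -0.8   1.96  0.99  0.69  0.48]
1 pu [ 0.98  0.66 -0.79  1.8   0.2   0.89 -0.01]
1 pu2 [ 0.88  0.8  -0.74  1.68  0.27  0.88 -0.04]
1 pu hi [ 1.04  0.49 -0.86  1.68  0.07  1.15  0.03]
-1 sp hi [-0.46  0.43 -0.38  1.95  0.42  0.76 -2.9 ]
-1 sp lo [-0.7   0.59 -0.08  2.01  0.37  0.48 -2.9 ]
-1 pl hi [ 0.19  0.43 -0.37  1.94  0.32  0.68 -2.12]
-1 pl lo [ 0.07  0.6  -0.23  1.99  0.4   0.45 -2.2 ]
-1 pu [ 0.5   0.51 -0.14  1.83 -0.29  0.89 -2.73]
-1 pu2 [ 0.46  0.65 -0.12  1.71 -0.29  0.87 -2.75]
-1 pu hi [ 0.51  0.34 -0.14  1.72 -0.27  1.16 -2.82]
```

Run:
```python
from h import *
f0=np.load('f0.npy'); r=np.load('r.npz'); C=r['C'];R=float(r['R']);off=float(r['off']);a0=.0267
ok=False
for a in(1.188,1.178,1.172):
    er=-np.cos(a+a0)*BX+np.sin(a+a0)*Z; et=np.sin(a+a0)*BX+np.cos(a+a0)*Z
    robot.servo_line(C+(R+off)*er,feed=40); ft=(F(2)-f0)@et; print(a,round(ft,2),robot.observe()['t'])
    if ft>1.5: ok=True;break
if ok:
    grip(0.3); p=robot.observe()['tcp_pos']; robot.servo_line(p+55*Z,feed=200)
    print(robot.observe()['t'])
    robot.movep(GS+70*Z,rspoon(1)); print(robot.observe()['t'])
    for c in('scene','top'): save(c,c+'1'); print(pin('knee_pin',c),pin('lid_bar',c))
    print(robot.observe()['t'])
```

```text
1.188 -1.31 39.4833
1.178 -0.07 39.7667
1.172 1.56 40.05
40.9083
42.6
[] [(array([6.261e+02, 4.000e-01, 2.939e+02]), 0.97)]
[(array([ 588.3, -168.9,  129.8]), 0.65)] [(array([ 6.249e+02, -6.000e-01,  2.964e+02]), 0.92)]
42.9
```

Run:
```python
from h import *
grip(0.45); robot.servo_line(GS+5*Z,feed=120); grip(0,20)
o=robot.observe(); print(o['t'],o['grip_width']*92,o['grip_force'])
if o['grip_width']*92>9:
    robot.servo_line(GS+125*Z,feed=250)
    robot.servo_line(PL+125*Z,feed=280,rotation=rplace(1))
    o=robot.observe(); print(o['t'],o['grip_width']*92)
    save('wrist','w3');save('scene','s3'); print(pin('spoon','wrist'),pin('spoon','scene'),'want',box(-4,15,120))
```

```text
44.5167 13.297085128851787 19.994350969791412
46.525 13.71163240554297
[(array([618.9,  15. , 119.8]), 0.59)] [] want [613.62631996  12.86327918 120.        ]
```

View pics/w3.png

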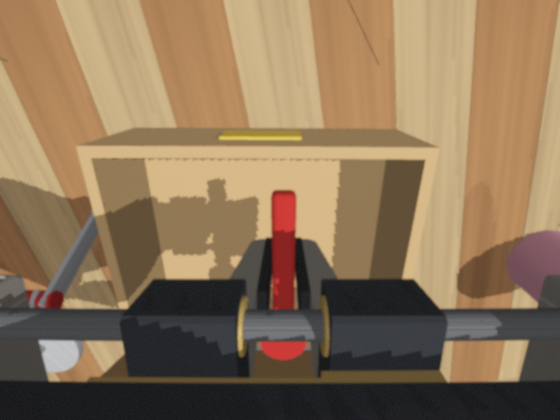

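View pics/s3.png

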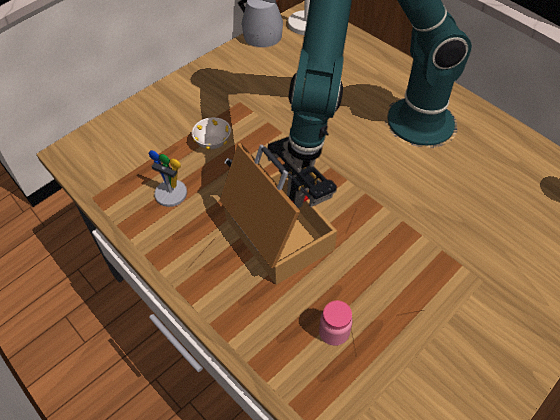

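The spoon is held straight over the open box: handle end at (284,195), front wall at row ~150, and the red pin at left (~(45,300)). The lid is standing up by itself. Next I'll place the spoon and then move to the pin.

Run:
```python
from h import *
T=lambda:round(float(robot.observe()['t']),2)
f1=F(2)
robot.servo_line(PL+14*Z,feed=110); print(T(),'dz',F(2)-f1)
grip(0.35); robot.servo_line(PL+115*Z,feed=200)
save('wrist','w4'); print(T(),pin('spoon','wrist'),'want',box(-4,15,8))
robot.servo_line(box(-150,-30,150),feed=250)
robot.movep(box(-115,-175,150),rpush(1)); print(T())
grip(0); save('top','t4');print(pin('knee_pin','top'),T())
```

```text
47.92 dz [ 0.33396779 -0.11703225 -0.03077892]
49.12 [(array([614.4,  14.4,   6.3]), 0.79)] want [613.62631996  12.86327918   8.        ]
50.52
[(array([ 589. , -170.1,  129.5]), 0.53)] 51.23
```

View pics/t4.png

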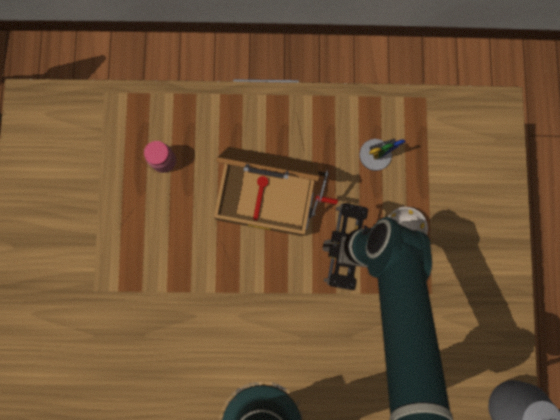

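The spoon lies on the box floor around (262,197), and the red pin at (328,200) is just ahead of the gripper. Now I'll push it.

Run:
```python
from h import *
T=lambda:round(float(robot.observe()['t']),2)
def tgt(th):
    th=np.radians(th); return box(-28+80*np.cos(th)-25,-172,max(55+80*np.sin(th)-14,60))
robot.servo_line(tgt(85),feed=100); f1=F(2); print(T())
for th in(68,58,48,38,28,18,8):
    robot.servo_line(tgt(th),feed=60); f=F(1)-f1; print(th,T(),np.round([f@BX,f@BY,f[2]],1))
    if np.linalg.norm(f)>18: print('ABORT');break
save('top','t5'); print('k',pin('knee_pin','top'),'bar',pin('lid_bar','top'))
p=robot.observe()['tcp_pos']; robot.servo_line(p-60*BX+40*Z,feed=150)
save('top','t6'); print('k',pin('knee_pin','top'),'bar',pin('lid_bar','top'),T())
```

```text
52.16
68 52.72 [ 0.3 -0.1  0.8]
58 53.12 [0.2 0.1 1.4]
48 53.52 [-0.5  0.2  0.3]
38 53.92 [-0.2  0.5  0.8]
28 54.32 [-0.  -0.4  0.5]
18 54.72 [0.4 0.1 0.9]
8 54.99 [0.2 0.1 0.3]
k [(array([ 636.1, -177.9,   66.1]), 0.72), (array([614.8,  -3.9,   1.1]), 0.59)] bar [(array([487.7,  24.5, 135.5]), 0.72), (array([613.8,  -1.5,  -2. ]), 0.2)]
k [(array([ 638.1, -177.6,   53.2]), 0.75)] bar [(array([484.1,  22.3,  90.6]), 0.63)] 55.92
```

Run:
```python
from h import *
p=robot.observe()['tcp_pos']; robot.servo_line(p-80*BX-40*BY+100*Z,feed=150); robot.hold(1)
save('scene','s7');a=pin('lid_bar','scene'); save('top','t7'); print(a,pin('lid_bar','top'),pin('knee_pin','top'),robot.observe()['t'])
A=cv2.imread('pics/scene0.png')[130:300,180:360];B=cv2.imread('pics/s7.png')[130:300,180:360]
cv2.imwrite('pics/c7.png',cv2.resize(np.hstack([A,B]),None,fx=2.2,fy=2.2))
```

```text
[] [(array([480.7,  25.3,  90.9]), 0.68)] [(array([ 638. , -175.1,   53.1]), 0.73)] 58.2167
```

View pics/c7.png

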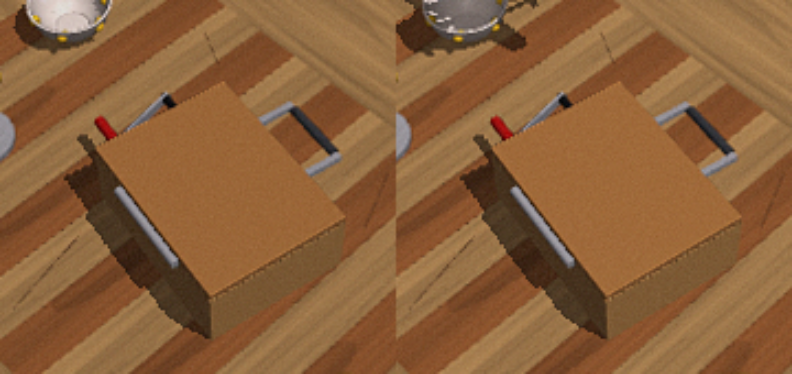

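The before (left) and after (right) crops match: the lid is shut, the stay is folded with its pin at (500,127), and the bowl is in place.

```bash
python3 -c "
from cell import robot
print(robot.job_done())"
```

```text
the job is handed in; nothing more can be done
None
```

I handed the job in at about 58 s of the 72 s allowed: the lid locked open, the red spoon was laid on the box floor, and the stay was unlocked so the lid sank fully shut, with no limit seen to be passed; the final verdict was not reported.

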